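Bring the cleaned trackball ball to its socket in the pouring dish

ROBOT

A 7-joint arm with a two-finger parallel gripper is mounted at the origin on a cart in front of the work surface, level with it; the furniture and walls round the work are solid. World frame = base frame: x ahead of the robot, y to its left, z up, the work surface at z = 0. Lengths are in m, angles in rad, forces in N, time in s.
With the tool pointing down it reaches from about 0.4 to 0.85 m from the base axis. Payload 10.4 kg.
Tool frame: the origin (TCP) lies on the centre line of the jaws, within the pads' length; the fingertips stand 8 mm ahead of it and the grasp point (between the pads) lies 11 mm behind it (r.finger_overhang is the distance from the TCP to the fingertips, in m); z points along the fingers, y is the line along which they close (so a half turn about z gives the same grasp; the last joint's range is limited). The gripper opens to 87 mm and grips with 3 to 60 N. Pads are 19 mm wide; open, the fingers measure 117 mm over their backs; the gripper's body (75 mm by 190 mm) begins 51 mm behind the grasp point.
Start: joints at [-1.204, 0.332, -0.065, 1.46, 0.022, 1.35, -0.088], TCP at [0.237, 0.578, 0.197] pointing down, gripper open.
Joint ranges: [-2.6, 2.6], [-0.5, 2.12], [-1.47, 1.34], [0.16, 2.42], [-1.27, 4.41], [0.06, 2.06], [-2.6, 2.6]. Speed limits (rad/s): [2.22, 2.22, 2.79, 2.79, 3.14, 3.14, 3.14].

INTERFACE

Orientations are given as a unit quaternion [x, y, z, w].
In Python, from bench import r, vision gives the robot as it stands.
- The arm moves only by the tool drive_tool, never from a script. Its argument "series" is a list of rows, each a list of 2 entries, a list of its own where there are three numbers: the shift along the world's x, y, z in cm, then the turn about the world's z in degrees. A call has exactly 10 rows; each row shifts and turns the commanded pose from where the row before left it; what a row does not reach is not made up. A row lasts 1/8 s, in which the tool goes at most 62.5 mm and 10.7 degrees, less where a joint would pass 70% of its speed; a pose out of reach is approached as far as the arm can. A call with a gripper value outside its range is refused whole. "hand" is the closure, from 0 (fully open) to 1 (shut), set as the call begins (left out, the last holds). The fingers move at their own pace and stop on an object; "newtons" is the grip in N (left out, the last holds). Time passes only in rows, so rows that do not move let the fingers close, or fill a call up. It gives the time, the measured TCP pose, the force, the opening and the grip force at its end, in the units of the state.
- r.read_state(): the state, without advancing time (a new reading comes with each control period).
- vision.camera(name): name is "scene" or "top" or "wrist"; returns a dict with "color" (384x512x3 uint8, red, green, blue), "intrinsics" (3x3 intrinsics, pixels), "R" (3x3) and "t" (3): a world point X has camera coordinates R X + t; the wrist camera has in their place "mount" (4x4, takes a point from camera to tool coordinates, whose origin is the TCP and whose axes are the flange's). Camera axes: x right, y down, z forward; pixel columns grow to the right and rows downward; lengths in m; the calibration is good to about 2 mm. A picture is of the moment at which its call begins: read the wrist's pose just before it. There is no depth.
- r.close_job(): hands the job in; it is judged then, once.
The state is a dict: "time": time; "joint_positions": joint angles; "joint_vel": joint speeds; "joint_torque": joint torques, N m; "ee_pos": TCP position; "eef_rot": TCP orientation; "ft_force": force on the tool from outside, world axes, zero at the start; "torque": the same for the moment, N m; "width": finger opening in m; "grip_force": force on a finger pad.
Only numpy, scipy, OpenCV 4.12 (cv2) and the standard library are available. Lean on these libraries where they do the work, as an engineer would, in place of code of your own. Each camera call takes 0.05 s, during which the arm holds its last target. There are 200 camera calls.

TASK

The ball of the thumb trackball has just been cleaned and lies in the little white dish. Take the dish by its wooden overhead grip with a light squeeze, lift it clear, and keeping it level so that the ball stays near the middle, turn it about a quarter turn and bring it to the left flank of the trackball, so that the pouring lip points square into the empty socket with its tip just above the socket's low left edge. Do not touch the ball, bump the trackball or disturb the other things, and finish holding the dish there, still and level and resting on nothing, while I roll the ball in myself.

Things in the scene. Friction and masses are not known exactly. Their poses are not given: they have to be found in the camera images.
- dish: White round small-parts dish, 108 mm across, 26 mm high at the rim, about 170 g. Origin: centre of its underside (0 mm over the desk at first), z up. Felt-lined hollow floor of 150 mm radius, 5.5 mm above the underside in the middle; rimless pouring lip 36 mm wide along +x. A rigid wire handle rises from its +y and -y sides (117 mm over the wires). Handle is delicate: less than 60 N on each side.
- dish_grip (a point): Centre of the dish's wooden grip, straight above the dish's centre, 110 mm above its underside: a bar 64 mm long along the dish's y, 16 mm wide along the dish's x, 16 mm high. Pinch it from above across its 16 mm; nothing lies above or beside it and the ball's top is 70 mm lower.
- dish_lip (a point): Tip of the pouring lip, on its upper side: 66 mm from the dish's centre along the dish's +x, 16.5 mm above the dish's underside (the lip is 2.5 mm thick). The lip points along the dish's +x.
- ball: Polished red ball, 34 mm across, about 30 g, loose in the hollow of the dish. Origin: its centre. It rolls easily if the dish is tilted or jerked and can roll out over the lip.
- trackball: Dark grey thumb trackball mouse, loose on the desk, 128 mm long (x), 86 mm wide (y), 47 mm high, about 180 g. Origin: centre of its underside. +x is its front (two buttons, wheel), pointing away from the robot; +y its left flank, where the empty round socket, 37 mm across, opens to the upper left, its centre 10 mm in front of and 20.5 mm left of the origin.
- socket_sill (a point): Middle of the low left edge of the trackball's socket: 10 mm in front of, 39 mm left of and 29 mm above the trackball's origin. The lip's tip belongs just above this point, the lip pointing along the trackball's -y.
- mug: Striped white mug, 98 mm high, a bystander behind the dish. Origin: centre of its underside.
- spectacles: Open reading spectacles, a bystander behind the trackball. Origin: centre of their underside.
- keys: Bunch of keys with a white tag, 90 x 120 x 8 mm, a bystander lying behind and right of the trackball. Origin: centre of its underside.
- usb_stick: Small memory stick, 18 x 50 x 9 mm, a bystander lying right of and behind the trackball. Origin: centre of its underside.
Not all that is in view belongs to the job. There is more than one size of the trackball; the job needs the largest.

How it is judged:
On the way:
1. the dish is lifted clear of the desk by its grip with the ball near its middle (height (world z) of dish above 0.006 m and contact force between the fingers and dish above 1 N and horizontal distance between ball and dish below 0.02 m), for 0.2 s.
At the end, for the whole second after the job is handed in: Fingers holding the dish still and level (under 4 degrees), clear of desk and trackball; lip tip within 15 mm sideways of the socket sill and 3 to 30 mm above it, pointing into the socket within 12 degrees of square; ball in the hollow within 12 mm of the centre, nearly at rest (contact force between the fingers and dish above 1 N and horizontal distance between dish_lip and socket_sill below 0.015 m and z of dish_lip in the frame of socket_sill between 0.003 and 0.03 m and angle between the x axis of dish and the y axis of trackball, either way round below 0.21 rad and y of dish in the frame of trackball above 0.08 m and angle between dish's own z axis and vertical below 0.07 rad and horizontal distance between ball and dish below 0.012 m and z of ball in the frame of dish between 0.015 and 0.03 m and linear speed of dish below 0.02 m/s and angular speed of dish below 0.15 rad/s and linear speed of ball below 0.05 m/s and height (world z) of dish above 0.005 m and contact force between dish and trackball below 0.2 N); the arm keeps its last pose, push and grip.
It fails at once if the dish tips by more than 10 degrees, or the ball rolls more than 20 mm from its middle (horizontal distance between ball and dish above 0.02 m or angle between dish's own z axis and vertical above 0.175 rad).
It fails at once if the dish's delicate handle is squeezed hard (contact force between the fingers and dish above 120 N).
It fails at once if the robot touches the clean ball (contact force between any of the fingers, the arm and ball above 0.1 N).
It fails at once if the trackball is bumped or shifted (contact force between any of dish, the arm and trackball above 4 N or distance of trackball from where it was at the start of the episode above 0.01 m).
It fails at once if a bystander is disturbed (distance of any of mug, spectacles, keys, usb_stick from where it was at the start of the episode above 0.02 m).
It also fails if it takes over 54 s, if anything falls off the work surface, if the arm or the gripper's body presses on something with over 40 N, if the wrist force passes 120 N, or if a joint passes its speed limit or range.

## Working session

There is one attempt and no reset: what is moved stays moved. The work goes in short steps, Python scripts to look and compute and a tool call to move; the robot and the scene stay as the last step left them, time stands still between calls to the robot, and variables do not carry over. Pictures are saved under pics/ and viewed, at most 10 in all, crops included, and the job is handed in when it is done.

Besides the shell and the picture viewer there is one more tool, called after "Call:" as name(argument=value, ...) on one line, values as JSON. drive_tool: Moves the arm, as the interface text tells. Its arguments: {"type":"object","properties":{"series":{"type":"array"},"hand":{"type":"number"},"newtons":{"type":"number"}},"required":["series"]}

```bash
mkdir -p pics; python3 - <<'E'
from bench import r, vision
import cv2,pickle,numpy as np
d={}
s=r.read_state(); print({k:np.round(s[k],3).tolist() for k in ("time","ee_pos","eef_rot","width")})
for n in("scene","top"):
    c=vision.camera(n); d[n]=c; cv2.imwrite(f"pics/{n}0.png",cv2.resize(c["color"][:,:,::-1],(800,600),interpolation=cv2.INTER_CUBIC)); print(n,np.round(c["intrinsics"],1).tolist(),np.round(c["R"],3).tolist(),np.round(c["t"],3).tolist())
pickle.dump(d,open("c0.pkl","wb"))
E
```

```text
{'time': 0.0, 'ee_pos': [0.237, 0.578, 0.196], 'eef_rot': [0.194, 0.981, -0.001, -0.0], 'width': 0.087}
scene [[433.5, 0.0, 254.1], [0.0, 433.5, 194.4], [0.0, 0.0, 1.0]] [[0.871, -0.491, -0.022], [-0.242, -0.391, -0.888], [0.428, 0.778, -0.459]] [-0.492, 0.226, 0.981]
top [[417.5, 0.0, 250.2], [0.0, 417.5, 192.8], [0.0, 0.0, 1.0]] [[-0.009, -1.0, -0.007], [-0.994, 0.01, -0.111], [0.111, 0.006, -0.994]] [0.001, 0.583, 1.503]
```

View pics/scene0.png

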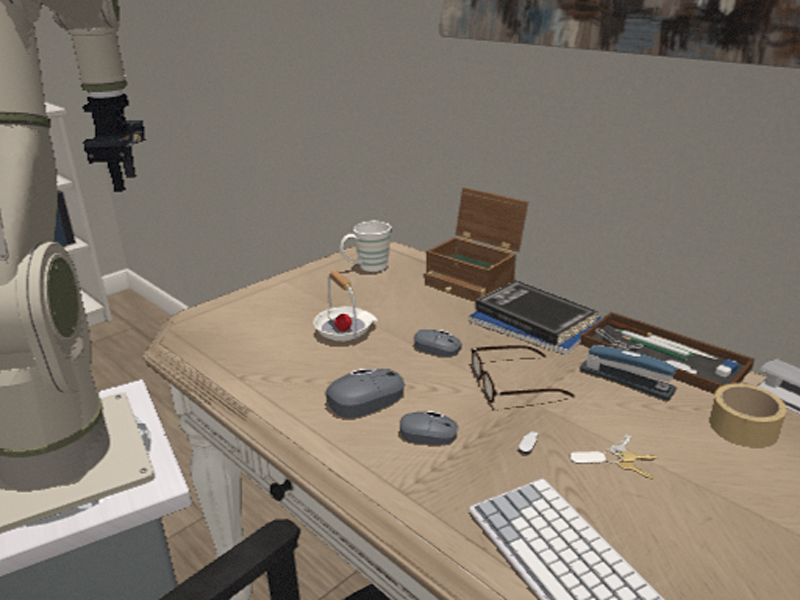

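View pics/top0.png

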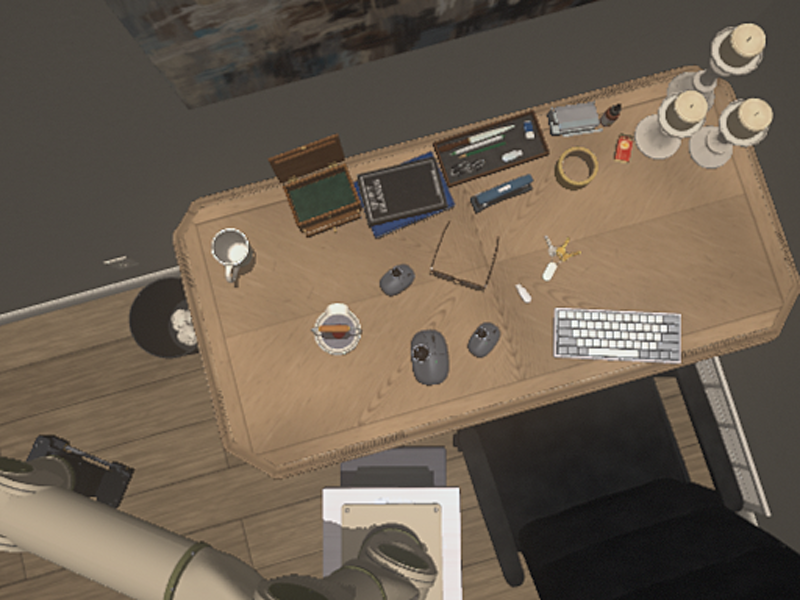

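The three trackballs in the top view are at (430,357), (483,340) and (397,279). The first looks the largest, so I'll confirm it by size and with an enlarged crop.

```bash
cat > h.py <<'E'
import numpy as np,cv2
def ray(c,uv):
    K,R,t=[np.array(c[k]) for k in("intrinsics","R","t")]
    d=R.T@np.linalg.inv(K)@np.array([uv[0],uv[1],1.]); return -R.T@t,d
def onz(c,uv,z):
    o,d=ray(c,uv); return o+d*(z-o[2])/d[2]
def tri(obs):
    A=np.zeros((3,3));b=np.zeros(3)
    for c,uv in obs:
        o,d=ray(c,uv);d=d/np.linalg.norm(d);P=np.eye(3)-np.outer(d,d);A+=P;b+=P@o
    X=np.linalg.solve(A,b); return X,[np.linalg.norm((np.eye(3)-np.outer(d/np.linalg.norm(d),d/np.linalg.norm(d)))@(X-o)) for o,d in (ray(c,uv) for c,uv in obs)]
def proj(c,X):
    p=np.array(c["intrinsics"])@(np.array(c["R"])@X+np.array(c["t"])); return p[:2]/p[2]
E
python3 - <<'E'
from h import *; import pickle
d=pickle.load(open("c0.pkl","rb")); T=d["top"];S=d["scene"]
a=T["color"]; 
cv2.imwrite("pics/crop1.png",cv2.resize(a[165:255,190:325,::-1],None,fx=5.9,fy=5.9,interpolation=cv2.INTER_CUBIC))
hsv=cv2.cvtColor(a,cv2.COLOR_RGB2HSV)
roi=np.zeros(a.shape[:2],np.uint8);roi[165:255,235:325]=1
m=((hsv[...,2]<115)&(hsv[...,1]<75)).astype(np.uint8)*roi
m=cv2.morphologyEx(m,cv2.MORPH_OPEN,np.ones((3,3)))
for k in cv2.findContours(m,0,2)[0]:
    if cv2.contourArea(k)<100: continue
    w=np.array([onz(T,p[0],0.02)[:2] for p in k],np.float32)
    print("tb",cv2.minAreaRect(k)[0],cv2.minAreaRect(w),cv2.fitEllipse(w))
def cen(c,mask):
    n,l,s,ce=cv2.connectedComponentsWithStats(mask.astype(np.uint8)); i=1+np.argmax(s[1:,4]); return ce[i],s[i],l==i
for nm,c,(y0,y1,x0,x1) in(("top",T,(185,235,190,240)),("scene",S,(165,225,190,250))):
    h=cv2.cvtColor(c["color"],cv2.COLOR_RGB2HSV).astype(int);sub=h[y0:y1,x0:x1]
    red=((sub[...,0]<4)|(sub[...,0]>172))&(sub[...,1]>150)
    org=(sub[...,0]>=5)&(sub[...,0]<15)&(sub[...,1]>140)
    for q,mm in(("red",red),("org",org)):
        ce,s,l=cen(c,mm); yx=np.argwhere(l)[:,::-1].astype(np.float32); print(nm,q,ce+[x0,y0],s,cv2.minAreaRect(yx+np.float32([x0,y0])))
E
```

```text
tb (274.8499755859375, 228.4499969482422) ((0.4518123269081116, -0.09344743192195892), (0.1282375454902649, 0.08327022194862366), 2.6463236808776855) ((0.4536823332309723, -0.09055235981941223), (0.08716936409473419, 0.12720033526420593), 91.75184631347656)
tb (309.5884094238281, 217.17958068847656) ((0.49174824357032776, -0.2218969315290451), (0.05289272218942642, 0.0867529958486557), 47.07508850097656) ((0.4894282817840576, -0.21933065354824066), (0.055704064667224884, 0.08409451693296432), 45.103851318359375)
tb (253.7809295654297, 178.949462890625) ((0.6359524130821228, -0.01799844205379486), (0.05600052326917648, 0.08588346093893051), 31.730756759643555) ((0.6373603343963623, -0.01765829138457775), (0.05585251748561859, 0.0834660679101944), 29.820959091186523)Traceback (most recent call last):
  File "<stdin>", line 20, in <module>
  File "<stdin>", line 14, in cen
    return _wrapfunc(a, 'argmax', axis=axis, out=out, **kwds)
    return bound(*args, **kwds)
ValueError: attempt to get argmax of an empty sequence
```

View pics/crop1.png

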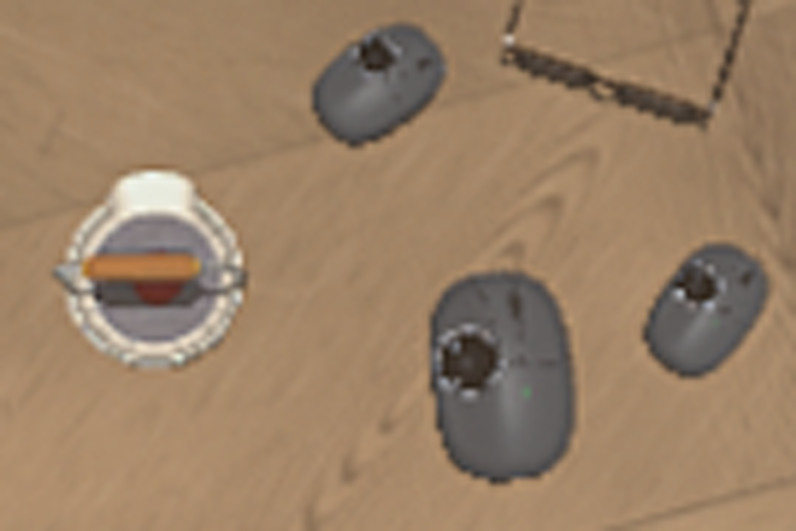

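The crop shows the largest trackball centred near crop (503,375), measuring 128 x 83 mm, with its socket at (470,360). The other two are about 86 x 54 mm. The largest one matches the given 128 x 86 mm. The dish is at (155,285): its lip points up the picture, the orange grip is at (142,267) and the red ball is under the grip. Next I'll get the grip, dish and socket numbers.

```bash
python3 - <<'E'
from h import *; import pickle
d=pickle.load(open("c0.pkl","rb")); T=d["top"];S=d["scene"]
def comp(c,box,f,nm):
    y0,y1,x0,x1=box;h=cv2.cvtColor(c["color"],cv2.COLOR_RGB2HSV).astype(int);m=np.zeros(h.shape[:2],np.uint8)
    m[y0:y1,x0:x1]=f(h[y0:y1,x0:x1]); n,l,s,ce=cv2.connectedComponentsWithStats(m)
    i=1+np.argmax(s[1:,4]); p=np.argwhere(l==i)[:,::-1].astype(np.float32)
    print(nm,ce[i].round(1),"area",s[i,4],[np.round(q,1) for q in cv2.minAreaRect(p)]); return ce[i],p
org=lambda h:(h[...,0]<18)&(h[...,0]>=5)&(h[...,1]>165)&(h[...,2]>110)
red=lambda h:((h[...,0]<5)|(h[...,0]>170))&(h[...,1]>120)
wht=lambda h:(h[...,1]<45)&(h[...,2]>170)
gt,gp=comp(T,(190,232,195,240),org,"grip top"); gs,_=comp(S,(168,190,205,230),org,"grip scene")
print("grip tri",tri([(T,gt),(S,gs)]),"onz .115",onz(T,gt,.117))
l=cv2.fitLine(gp,cv2.DIST_L2,0,.01,.01).ravel(); a=onz(T,l[2:]-10*l[:2],.117);b=onz(T,l[2:]+10*l[:2],.117);v=a-b; v=v*np.sign(v[1])
print("grip yaw deg",np.degrees(np.arctan2(v[1],v[0]))-90)
for q,c,bx in(("top",T,(190,232,195,240)),("scene",S,(190,220,195,245))):
    try: ce,_=comp(c,bx,red,"ball "+q); print(onz(c,ce,.0225))
    except Exception as e: print(e)
ce,p=comp(T,(190,232,195,240),wht,"white")
w=np.array([onz(T,x,.026)[:2] for x in cv2.convexHull(p)[:,0]],np.float32)
low=w[w[:,0]<np.median(w[:,0])+.03]; print("dish circ",cv2.minEnclosingCircle(w[w[:,0]<w[:,0].min()+.09]),w.min(0),w.max(0))
dk=lambda h:(h[...,2]<60)
ce,p=comp(T,(216,236,262,278),dk,"socket"); print([onz(T,ce,z) for z in(.02,.03)])
E
```

```text
Traceback (most recent call last):
ValueError: attempt to get argmax of an empty sequence
```

```bash
python3 - <<'E'
from h import *; import pickle
d=pickle.load(open("c0.pkl","rb"));h={k:cv2.cvtColor(d[k]["color"],cv2.COLOR_RGB2HSV) for k in d}
print("grip",h["top"][208:213,212:216:2].tolist(),"scene grip",h["scene"][178:182,216:220:2].tolist(),"ball",h["top"][213:216,215:219:2].tolist(),h["scene"][206:208,218:222:2].tolist(),"desk",h["top"][240,215].tolist(),"rim",h["top"][228,204:230:8].tolist(),h["top"][198,214:218:2].tolist())
E
```

```text
grip [[[12, 122, 153], [12, 128, 152]], [[14, 156, 180], [14, 154, 179]], [[14, 152, 185], [14, 152, 180]], [[14, 150, 167], [14, 147, 170]], [[13, 131, 109], [12, 136, 114]]] scene grip [[[15, 123, 164], [15, 121, 181]], [[13, 126, 128], [14, 119, 173]], [[14, 118, 95], [15, 124, 154]], [[14, 122, 92], [14, 134, 116]]] ball [[[4, 144, 94], [4, 148, 95]], [[4, 155, 102], [4, 150, 102]], [[5, 162, 96], [5, 158, 97]]] [[[179, 188, 121], [178, 192, 121]], [[178, 211, 115], [178, 202, 115]]] desk [15, 95, 174] rim [[15, 92, 170], [15, 97, 169], [15, 94, 173], [15, 92, 171]] [[36, 15, 235], [35, 14, 234]]
```

```bash
cat > m.py <<'E'
from h import *
def comp(c,box,f,nm,verb=1):
    y0,y1,x0,x1=box;h=cv2.cvtColor(c["color"],cv2.COLOR_RGB2HSV).astype(int);m=np.zeros(h.shape[:2],np.uint8)
    m[y0:y1,x0:x1]=f(h[y0:y1,x0:x1]); n,l,s,ce=cv2.connectedComponentsWithStats(m)
    if n<2: print(nm,"none"); return None,None
    i=1+np.argmax(s[1:,4]); p=np.argwhere(l==i)[:,::-1].astype(np.float32)
    if verb: print(nm,ce[i].round(1),"area",s[i,4],[np.round(q,1).tolist() for q in cv2.minAreaRect(p)])
    return ce[i],p
org=lambda h:(h[...,0]<18)&(h[...,0]>=8)&(h[...,1]>108)
red=lambda h:((h[...,0]<8)|(h[...,0]>170))&(h[...,1]>120)
wht=lambda h:(h[...,1]<45)&(h[...,2]>130)
E
python3 - <<'E'
from m import *; import pickle
d=pickle.load(open("c0.pkl","rb")); T=d["top"];S=d["scene"]
gt,gp=comp(T,(200,220,198,230),org,"grip top"); gs,_=comp(S,(168,190,205,230),org,"grip scene")
print("grip tri",tri([(T,gt),(S,gs)]),"onz .117",onz(T,gt,.117))
l=cv2.fitLine(gp,cv2.DIST_L2,0,.01,.01).ravel(); a=onz(T,l[2:]-10*l[:2],.117);b=onz(T,l[2:]+10*l[:2],.117);v=a-b; v=v*np.sign(v[1])
print("grip yaw deg",np.degrees(np.arctan2(v[1],v[0]))-90)
for q,c,bx in(("top",T,(205,222,205,225)),("scene",S,(190,220,205,235))):
    ce,_=comp(c,bx,red,"ball "+q)
    if ce is not None: print(onz(c,ce,.0225))
ce,p=comp(T,(190,232,195,240),wht,"white")
w=np.array([onz(T,x,.026)[:2] for x in cv2.convexHull(p)[:,0]],np.float32)
print("dish hull",w.min(0),w.max(0))
ce,p=comp(T,(216,236,262,278),lambda h:h[...,2]<60,"socket"); print([onz(T,ce,z) for z in(.02,.03)])
E
```

```text
grip top [213.4 210. ] area 86 [[213.0, 210.0], [4.0, 18.0], 90.0]
grip scene [217.  178.4] area 68 [[217.0, 178.0], [12.7, 5.7], 45.0]
grip tri (array([0.51489976, 0.12367861, 0.11097314]), [np.float64(0.0003423023543148257), np.float64(0.00034230235431491465)]) onz .117 [0.51478423 0.122975   0.117     ]
grip yaw deg -1.3315980533543268
ball top [216. 214.] area 20 [[216.0, 214.5], [3.0, 6.0], 90.0]
[0.50653636 0.12251831 0.0225    ]
ball scene [219.2 206.1] area 93 [[219.0, 206.0], [10.0, 10.0], 90.0]
[0.51353327 0.119301   0.0225    ]
white [216.1 210.2] area 486 [[215.5, 211.5], [29.7, 29.7], 45.0]
dish hull [0.46219707 0.07065775] [0.58036786 0.18111789]
socket [270.3 225.9] area 21 [[270.5, 226.0], [8.0, 5.0], 90.0]
[array([ 0.46117266, -0.0768194 ,  0.02      ]), array([ 0.46084959, -0.07641101,  0.03      ])]
```

Call:
drive_tool(series=[[[2.5,-4.1,0],-6],[[2.5,-4.1,0],-6],[[2.5,-4.1,0],-7],[[2.5,-4.1,0],-7],[[2.5,-4.1,0],-7],[[2.5,-4.1,0],-7],[[2.5,-4.1,0],-7],[[2.5,-4.1,0],-7],[[2.5,-4.1,0],-7],[[2.5,-4.1,0],-7]], hand=0, newtons=15)

```text
time: 1.35
ee_pos: [0.4879, 0.1667, 0.1967]
eef_rot: [0.711, 0.704, -0.0, -0.0]
ft_force: [0.8, 0.7, -0.5]
width: 0.0873
grip_force: 0.0
```

Call:
drive_tool(series=[[[0.9,-1.4,0],0],[[0.9,-1.5,0],0],[[0.9,-1.4,0],0],[[0,0,0],0],[[0,0,0],0],[[0,0,0],0],[[0,0,0],0],[[0,0,0],0],[[0,0,0],0],[[0,0,0],0]])

```text
time: 2.6
ee_pos: [0.5145, 0.1251, 0.1969]
eef_rot: [0.709, 0.705, 0.0, 0.0]
ft_force: [0.6, -1.2, -0.9]
width: 0.087
grip_force: 0.0
```

```bash
cat > wr.py <<'E'
from bench import r,vision
from m import *
from scipy.spatial.transform import Rotation as Ro
def wrist():
    s=r.read_state(); c=vision.camera("wrist"); Rt=Ro.from_quat(s["eef_rot"]).as_matrix(); M=np.array(c["mount"])
    Rc=Rt@M[:3,:3]; o=Rt@M[:3,3]+np.array(s["ee_pos"]); c["R"]=Rc.T; c["t"]=-Rc.T@o; return s,c
E
python3 - <<'E'
from wr import *
s,c=wrist(); print(np.round(s["ee_pos"],4),np.round(s["eef_rot"],4),np.round(s["joint_positions"],2),(-np.array(c["R"]).T@c["t"]).round(3),np.array(c["R"]).round(2).tolist())
cv2.imwrite("pics/w1.png",cv2.resize(c["color"][:,:,::-1],(800,600)))
for X in([.515,.1235,.118],[.515,.0915,.118],[.515,.1555,.118]): print(proj(c,np.array(X))*800/512)
E
```

```text
[0.5145 0.1251 0.1969] [0.7092 0.705  0.     0.    ] [-0.69  0.12  0.4   1.73 -0.05  1.3  -0.29] [0.514 0.198 0.384] [[1.0, -0.01, 0.0], [-0.01, -0.97, 0.26], [-0.0, -0.26, -0.97]]
[397.54570022 308.50474248]
[397.84558072 364.88201623]
[397.22704064 248.59701602]
```

View pics/w1.png

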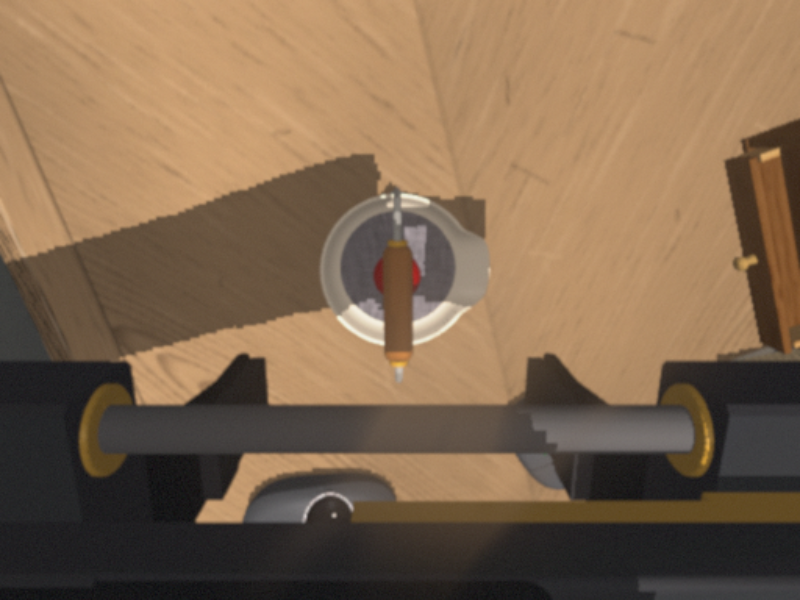

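The wrist view shows the grip from (397,240) to (398,368), on the jaw line and centred between the fingers. The lip points right (world +x), and the socket rim is at (330,512). I'll lower the gripper and close it lightly.

Call:
drive_tool(series=[[[0,0,-2],0],[[0,0,-2],0],[[0,0,-2],0],[[0,0,-1.8],0],[[0,0,-1],0],[[0,0,-0.6],0],[[0,0,-0.4],0],[[0,0,0],0],[[0,0,0],0],[[0,0,0],0]])

```text
time: 3.9
ee_pos: [0.5147, 0.1252, 0.0992]
eef_rot: [0.709, 0.705, 0.0, 0.0]
ft_force: [-0.2, 0.2, 0.0]
width: 0.0873
grip_force: 0.0
```

Call:
drive_tool(series=[[[0,0,0],0],[[0,0,0],0],[[0,0,0],0],[[0,0,0],0],[[0,0,0],0],[[0,0,0],0],[[0,0,0],0],[[0,0,0],0],[[0,0,0],0],[[0,0,0],0]], hand=0.6, newtons=12)

```text
time: 5.15
ee_pos: [0.5145, 0.1252, 0.0989]
eef_rot: [0.709, 0.705, 0.0, 0.0]
ft_force: [-0.4, -0.2, -0.9]
width: 0.0348
grip_force: 0.0
```

Call:
drive_tool(series=[[[0,0,0],0],[[0,0,0],0],[[0,0,0],0],[[0,0,0],0],[[0,0,0],0],[[0,0,0],0],[[0,0,0],0],[[0,0,0],0],[[0,0,0],0],[[0,0,0],0]], hand=0.78, newtons=8)

```text
time: 6.4
ee_pos: [0.5145, 0.1251, 0.0989]
eef_rot: [0.709, 0.705, 0.0, 0.0]
ft_force: [0.2, 0.2, -0.3]
width: 0.0195
grip_force: 0.0
```

Call:
drive_tool(series=[[[0,0,0],0],[[0,0,0],0],[[0,0,0],0],[[0,0,0],0],[[0,0,0],0],[[0,0,0],0],[[0,0,0],0],[[0,0,0],0],[[0,0,0],0],[[0,0,0],0]], hand=1, newtons=18)

```text
time: 7.65
ee_pos: [0.5145, 0.1251, 0.0989]
eef_rot: [0.709, 0.705, 0.0, 0.0]
ft_force: [0.1, 0.1, 0.4]
width: 0.0002
grip_force: 0.0
```

The fingers closed on nothing, so I'll look.

```bash
python3 - <<'E'
from wr import *
import pickle
s,c=wrist(); print(np.round(s["ee_pos"],4))
S=vision.camera("scene");T=vision.camera("top");pickle.dump({"wrist":c,"scene":S,"top":T},open("c1.pkl","wb"))
a=cv2.resize(c["color"],(512,384));b=cv2.resize(S["color"][140:230,170:290],(512,384),interpolation=cv2.INTER_CUBIC)
cv2.imwrite("pics/w2.png",cv2.resize(np.vstack([a,b])[:,:,::-1],(400,600)))
cv2.imwrite("pics/w2.png",cv2.resize(np.hstack([a,b])[:,:,::-1],(800,300)))
E
```

```text
[0.5145 0.1251 0.0989]
```

View pics/w2.png

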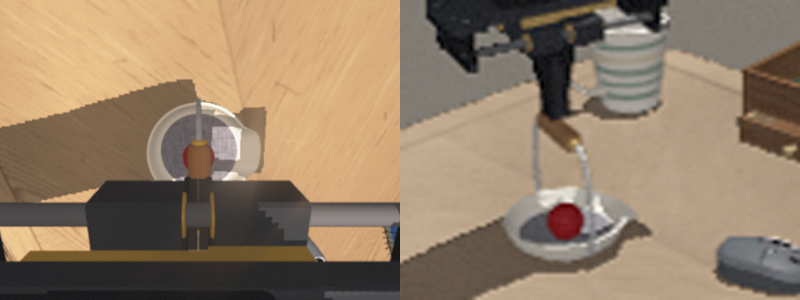

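```bash
python3 - <<'E'
from m import *
import pickle
from bench import r
print("overhang",r.finger_overhang,r.read_state()["joint_positions"])
d=pickle.load(open("c1.pkl","rb"))
S=d["scene"];T=d["top"];W=d["wrist"]
f=lambda p:np.round((p-np.array([170,140]))*[512/120,384/90]).tolist()
for X in([.5145,.1251,.091],[.5145,.1251,.099],[.5145,.1251,.118],[.5145,.1251,.14]): print(X,"scene crop",f(proj(S,np.array(X))),"wrist(800)",(proj(W,np.array(X))*800/512).round())
g,_=comp(S,(160,195,200,235),org,"grip scene now"); 
a=cv2.resize(W["color"][150:340,190:320],None,fx=3,fy=3,interpolation=cv2.INTER_CUBIC);b=cv2.resize(S["color"][140:190,185:235],(500,570),interpolation=cv2.INTER_CUBIC)
cv2.imwrite("pics/w3.png",cv2.resize(np.hstack([cv2.resize(a,(390,570)),b])[:,:,::-1],(780,500)))
E
```

```text
overhang 0.008 [-0.67454045  0.20464326  0.39208487  1.85485332 -0.08727987  1.09872036
 -0.25593937]
[0.5145, 0.1251, 0.091] scene crop [202.0, 190.0] wrist(800) [397. 353.]
[0.5145, 0.1251, 0.099] scene crop [201.0, 179.0] wrist(800) [397. 360.]
[0.5145, 0.1251, 0.118] scene crop [199.0, 154.0] wrist(800) [397. 380.]
[0.5145, 0.1251, 0.14] scene crop [197.0, 124.0] wrist(800) [397. 409.]
grip scene now [217.1 178.8] area 59 [[216.8, 178.2], [12.7, 4.9], 45.0]
```

View pics/w3.png

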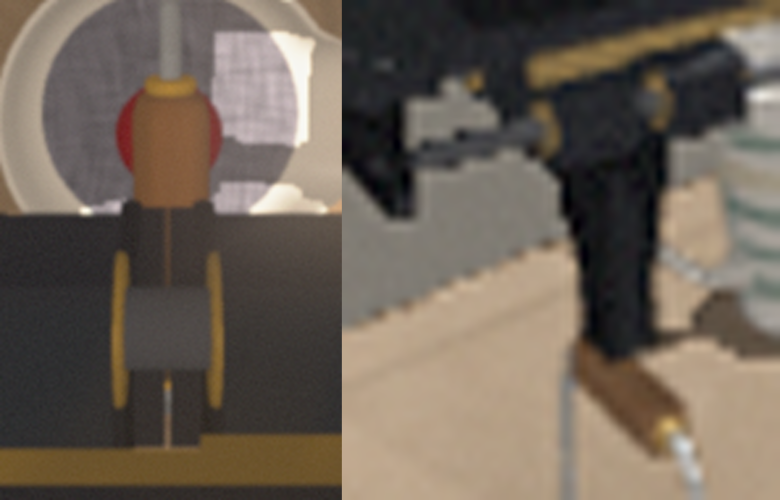

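The picture shows the closed fingertips standing just over the bar at z of about 0.12, some 28 mm higher than the stated tip offset gives. The bar and ball are untouched. I'll raise the gripper, open it, go about 24 mm lower than before and close again.

Call:
drive_tool(series=[[[0,0,0.5],0],[[0,0,0.5],0],[[0,0,0],0],[[0,0,0],0],[[0,0,0],0],[[0,0,0],0],[[0,0,0],0],[[0,0,0],0],[[0,0,0],0],[[0,0,0],0]], hand=0.3)

```text
time: 9.05
ee_pos: [0.5145, 0.1252, 0.1089]
eef_rot: [0.709, 0.705, 0.0, 0.0]
ft_force: [-0.3, -0.5, 0.1]
width: 0.0608
grip_force: 0.0
```

Call:
drive_tool(series=[[[0,0.1,-0.6],0],[[0,0,-0.6],0],[[0,0,-0.6],0],[[0,0,-0.5],0],[[0,0,-0.5],0],[[0,0,-0.3],0],[[0,0,-0.3],0],[[0,0,0],0],[[0,0,0],0],[[0,0,0],0]])

```text
time: 10.3
ee_pos: [0.5146, 0.1262, 0.075]
eef_rot: [0.709, 0.705, 0.0, 0.0]
ft_force: [0.8, 0.3, -0.1]
width: 0.0608
grip_force: 0.0
```

Call:
drive_tool(series=[[[0,0,0],0],[[0,0,0],0],[[0,0,0],0],[[0,0,0],0],[[0,0,0],0],[[0,0,0],0],[[0,0,0],0],[[0,0,0],0],[[0,0,0],0],[[0,0,0],0]], hand=0.77, newtons=8)

```text
time: 11.55
ee_pos: [0.5145, 0.1261, 0.0749]
eef_rot: [0.709, 0.705, 0.0, 0.0]
ft_force: [-0.5, -0.2, -0.3]
width: 0.02
grip_force: 0.0
```

Call:
drive_tool(series=[[[0,0,0],0],[[0,0,0],0],[[0,0,0],0],[[0,0,0],0],[[0,0,0],0],[[0,0,0],0],[[0,0,0],0],[[0,0,0],0],[[0,0,0],0],[[0,0,0],0]], hand=1, newtons=18)

```text
time: 12.8
ee_pos: [0.5144, 0.1261, 0.0748]
eef_rot: [0.709, 0.705, -0.0, -0.0]
ft_force: [0.5, -0.4, -1.7]
width: 0.0158
grip_force: 18.0
```

Call:
drive_tool(series=[[[0,0,0.1],0],[[0,0,0.3],0],[[0,0,0.5],0],[[0,0,0.7],0],[[0,0,0.8],0],[[0,0,0.8],0],[[0,0,0.7],0],[[0,0,0.5],0],[[0,0,0.3],0],[[0,0,0.1],0]])

```text
time: 14.05
ee_pos: [0.5145, 0.1261, 0.1229]
eef_rot: [0.709, 0.705, 0.0, 0.0]
ft_force: [0.0, -0.1, -2.4]
width: 0.0158
grip_force: 18.0
```

```bash
python3 - <<'E'
from wr import *
import pickle
s,W=wrist();S=vision.camera("scene");T=vision.camera("top");pickle.dump({"wrist":W,"scene":S,"top":T},open("c2.pkl","wb"))
print(s["ft_force"],s["time"])
g,_=comp(S,(140,190,195,240),org,"grip sc")
b,_=comp(S,(170,220,200,240),red,"ball sc"); bw,_=comp(W,(100,250,200,310),red,"ball w")
print(onz(S,b,.048+.0225))
a=cv2.resize(W["color"],(512,384));q=cv2.resize(S["color"][130:230,160:293],(512,384),interpolation=cv2.INTER_CUBIC)
cv2.imwrite("pics/w4.png",cv2.resize(np.hstack([a,q])[:,:,::-1],(800,300)))
E
```

```text
[ 0.04073948 -0.13863271 -2.35044584] 14.05
grip sc [217.3 164.1] area 47 [[216.8, 163.8], [10.6, 5.7], 45.0]
ball sc [218.  191.7] area 98 [[218.0, 191.5], [11.0, 10.0], 90.0]
ball w [235.  208.5] area 154 [[235.0, 207.8], [8.2, 33.5], 10.5]
[0.51274071 0.11916015 0.0705    ]
```

View pics/w4.png

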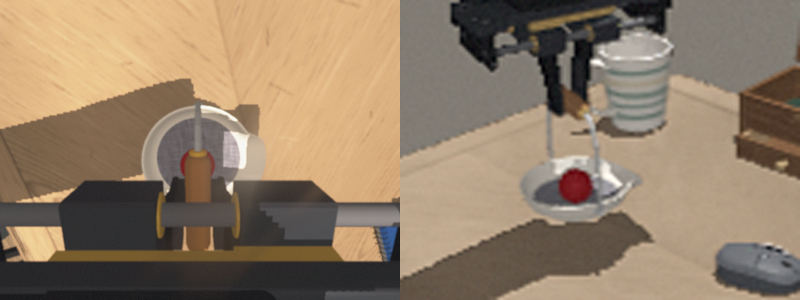

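The dish hangs level off the desk (underside about 48 mm up), with the ball at the middle near (575,187) in the right half. Next comes a smooth quarter turn and shift in three calls.

Call:
drive_tool(series=[[[-0.03,-0.06,0],-0.5],[[-0.06,-0.12,0],-1],[[-0.08,-0.19,0],-1.4],[[-0.11,-0.25,0],-1.9],[[-0.14,-0.31,0],-2.4],[[-0.17,-0.37,0],-2.9],[[-0.2,-0.43,0],-3.4],[[-0.226,-0.496,0],-3.8],[[-0.226,-0.496,0],-3.8],[[-0.226,-0.496,0],-3.8]])

```text
time: 15.45
ee_pos: [0.4997, 0.0937, 0.1229]
eef_rot: [0.845, 0.534, 0.0, 0.0]
ft_force: [0.5, 0.2, -2.8]
width: 0.016
grip_force: 18.0
```

Call:
drive_tool(series=[[[-0.226,-0.496,0],-3.8],[[-0.226,-0.496,0],-3.8],[[-0.226,-0.496,0],-3.8],[[-0.226,-0.496,0],-3.8],[[-0.226,-0.496,0],-3.8],[[-0.226,-0.496,0],-3.8],[[-0.226,-0.496,0],-3.8],[[-0.226,-0.496,0],-3.8],[[-0.226,-0.496,0],-3.8],[[-0.226,-0.496,0],-3.8]])

```text
time: 16.7
ee_pos: [0.4771, 0.0441, 0.123]
eef_rot: [0.973, 0.23, 0.0, -0.0]
ft_force: [0.8, 0.1, -1.7]
width: 0.0157
grip_force: 18.0
```

Call:
drive_tool(series=[[[-0.226,-0.496,0],-3.8],[[-0.226,-0.496,0],-3.8],[[-0.226,-0.496,0],-3.8],[[-0.2,-0.43,0],-3.4],[[-0.17,-0.37,0],-2.9],[[-0.14,-0.31,0],-2.4],[[-0.11,-0.25,0],-1.9],[[-0.08,-0.19,0],-1.4],[[-0.06,-0.12,0],-1],[[-0.03,-0.06,0],-0.5]])

```text
time: 17.95
ee_pos: [0.4625, 0.0122, 0.1229]
eef_rot: [1.0, 0.016, 0.0, 0.0]
ft_force: [0.3, 0.1, -1.7]
width: 0.0162
grip_force: 18.0
```

```bash
python3 - <<'E'
from wr import *
import pickle
s,W=wrist();S=vision.camera("scene");T=vision.camera("top");pickle.dump({"wrist":W,"scene":S,"top":T},open("c3.pkl","wb"))
print(np.round(s["ee_pos"],4),np.round(s["eef_rot"],3),s["ft_force"],s["time"],np.round(s["joint_positions"],2))
p=proj(S,np.array([.46,.0,.07])); print(p, "lip pred",proj(S,np.array([.461,-.054,.0645])),"sill",proj(S,np.array([.461,-.0547,.029])))
x,y=int(p[0]),int(p[1]); q=cv2.resize(S["color"][y-50:y+60,x-65:x+65],(512,433),interpolation=cv2.INTER_CUBIC)
t=cv2.resize(T["color"][180:260,215:310],(514,433),interpolation=cv2.INTER_CUBIC); print(x,y)
b,_=comp(S,(y-60,y+50,x-60,x+60),red,"ball")
cv2.imwrite("pics/w5.png",cv2.resize(np.hstack([t,q])[:,:,::-1],(800,338)))
E
```

```text
[0.4625 0.0122 0.1229] [1.    0.016 0.    0.   ] [ 0.2709906   0.06317163 -1.73351071] 17.95 [-0.67  0.01  0.55  1.99 -0.01  1.14 -1.65]
[219.12397312 214.09077379] lip pred [228.66757403 224.87515745] sill [229.45297347 236.72817749]
219 214
ball [215.6 212.6] area 118 [[215.5, 212.5], [11.0, 11.0], 90.0]
```

View pics/w5.png

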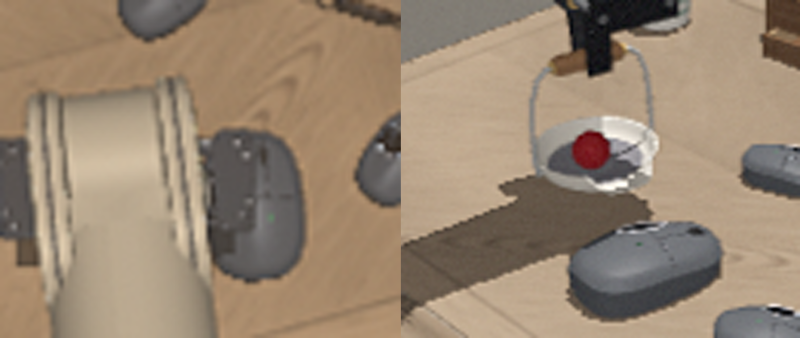

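The right half shows the level dish with the ball at (590,150). Its lip, at about (625,187), lies over the trackball's socket rim at (640,226), as the projections predicted. I'll lower it straight down by 21 mm.

Call:
drive_tool(series=[[[0,0,-0.05],0],[[0,0,-0.15],0],[[0,0,-0.25],0],[[0,0,-0.35],0],[[0,0,-0.4],0],[[0,0,-0.35],0],[[0,0,-0.3],0],[[0,0,-0.15],0],[[0,0,-0.1],0],[[0,0,0],0]])

```text
time: 19.35
ee_pos: [0.4625, 0.0122, 0.1019]
eef_rot: [1.0, 0.016, 0.0, 0.0]
ft_force: [0.8, -0.2, -2.3]
width: 0.0158
grip_force: 18.0
```

```bash
python3 - <<'E'
from wr import *
import pickle
s,W=wrist();S=vision.camera("scene");pickle.dump({"wrist":W,"scene":S},open("c4.pkl","wb"))
print(np.round(s["ee_pos"],4),s["ft_force"],s["time"])
b,_=comp(S,(180,250,180,250),red,"ball"); print("ball",onz(S,b,.027+.0225))
g,_=comp(S,(150,215,185,250),org,"grip"); print("grip",onz(S,g,.137))
D=np.array([.4625,.0122,.027])
for nm,X in(("lip",D+[-.0023,-.066,.0165]),("sill",[.461,-.0547,.029]),("sock",[.461,-.0745,.035])):
    p=proj(S,np.array(X)); print(nm,((p-[175,185])*[800/80,600/60]).round())
cv2.imwrite("pics/w6.png",cv2.resize(S["color"][185:245,175:255,::-1],(800,600),interpolation=cv2.INTER_CUBIC))
E
```

```text
[0.4625 0.0122 0.1019] [ 0.79233892 -0.23249555 -2.29379766] 19.35
ball [216.1 219.3] area 114 [[216.0, 219.0], [11.3, 11.3], 45.0]
ball [0.45528565 0.01173282 0.0495    ]
grip [209.5 191.1] area 66 [[209.8, 191.2], [6.0, 10.8], 71.6]
grip [0.44309619 0.01294061 0.137     ]
lip [538. 469.]
sill [545. 517.]
sock [578. 534.]
```

View pics/w6.png

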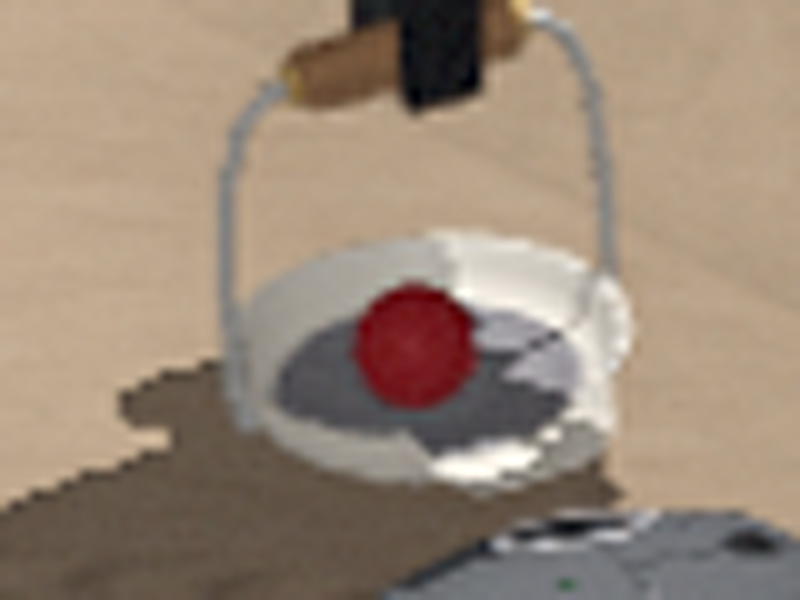

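The ball measures about 7 mm short of the TCP in x, and the bar seems off-centre in the fingers, so I'll check the dish's real centre from its own features.

```bash
python3 - <<'E'
from m import *
import pickle
S=pickle.load(open("c4.pkl","rb"))["scene"]
P=lambda u,v:np.array([175+u/10-.5,185+v/10-.5])
print("bar ends",onz(S,P(285,85),.137),onz(S,P(530,10),.137))
print("wire feet",onz(S,P(238,400),.047),onz(S,P(607,290),.047))
print("ball",onz(S,P(414,345),.0495))
for c in([.4625,.0122],[.4575,.0122],[.4545,.0122]):
    th=np.linspace(0,2*np.pi,73); q=np.array([(proj(S,np.array([c[0]+.054*np.cos(t),c[1]+.054*np.sin(t),.053]))-[175,185])*10+5 for t in th])
    print(c,"rim box",q.min(0).round(),q.max(0).round())
print("socket rim mid",onz(S,P(575,530),.035),"sock left end",onz(S,P(500,543),.029))
# check initial dish & trackball with scene0
d=pickle.load(open("c0.pkl","rb"))
for X in([.515,.124,.026],[.515,.119,.026]):
    for n in("top","scene"):
        q=np.array([proj(d[n],np.array([X[0]+.054*np.cos(t),X[1]+.054*np.sin(t),.026])) for t in th]); print(n,X[1],q.min(0).round(1),q.max(0).round(1))
_,p=comp(d["scene"],(190,222,190,250),wht,"w"); print(p.min(0),p.max(0)); _,p=comp(d["top"],(190,232,195,240),wht,"w"); print(p.min(0),p.max(0))
E
```

```text
bar ends [0.42450292 0.01211129 0.137     ] [0.49725766 0.01794016 0.137     ]
wire feet [0.40527309 0.01590029 0.047     ] [0.51524802 0.0166491  0.047     ]
ball [0.45551855 0.01353565 0.0495    ]
[0.4625, 0.0122] rim box [237. 231.] [640. 435.]
[0.4575, 0.0122] rim box [220. 236.] [623. 441.]
[0.4545, 0.0122] rim box [209. 238.] [613. 444.]
socket rim mid [ 0.46105633 -0.06979057  0.035     ] sock left end [ 0.44572765 -0.05680622  0.029     ]
top 0.124 [200.8 197. ] [230.2 226.4]
scene 0.124 [200.6 195.9] [237.1 213.4]
top 0.119 [202.2 197. ] [231.6 226.4]
scene 0.119 [201.3 196.5] [237.8 214.1]
w [219.7 205.3] area 507 [[220.4, 204.9], [24.7, 36.7], 60.3]
[200. 190.] [241. 217.]
w [216.1 210.2] area 486 [[215.5, 211.5], [29.7, 29.7], 45.0]
[200. 194.] [230. 226.]
```

The dish centre is at x of about 0.456–0.460, with the lip level with the sill to within about 6 mm. The ball has kept the same place relative to the tool since before the lift, about -7 mm along the bar, so the bar is just held a few mm off its middle. I'll nudge +x 3 mm to centre the lip, let it settle, and check for drift.

Call:
drive_tool(series=[[[0.02,0,0],0],[[0.04,0,0],0],[[0.06,0,0],0],[[0.06,0,0],0],[[0.06,0,0],0],[[0.04,0,0],0],[[0.02,0,0],0],[[0,0,0],0],[[0,0,0],0],[[0,0,0],0]])

```text
time: 20.7
ee_pos: [0.4655, 0.0122, 0.1019]
eef_rot: [1.0, 0.016, 0.0, 0.0]
ft_force: [-0.5, 0.7, -1.6]
width: 0.0157
grip_force: 18.0
```

Call:
drive_tool(series=[[[0,0,0],0],[[0,0,0],0],[[0,0,0],0],[[0,0,0],0],[[0,0,0],0],[[0,0,0],0],[[0,0,0],0],[[0,0,0],0],[[0,0,0],0],[[0,0,0],0]])

```text
time: 21.95
ee_pos: [0.4655, 0.0122, 0.1019]
eef_rot: [1.0, 0.016, 0.0, 0.0]
ft_force: [-0.1, 0.8, -2.2]
width: 0.0159
grip_force: 18.0
```

```bash
python3 - <<'E'
from wr import *
s=r.read_state()
for i in range(6):
    S=vision.camera("scene")
    if i%5==0:
        b,_=comp(S,(180,250,180,250),red,"ball"); print(onz(S,b,.0495))
        f,p=comp(S,(205,235,190,245),lambda h:(h[...,1]<60)&(h[...,0]>110)&(h[...,0]<175)&(h[...,2]<200),"felt"); 
        h=cv2.convexHull(p)[:,0]; w=np.array([onz(S,q,.034)[:2] for q in h],np.float32); print("felt box",w.min(0),w.max(0))
        _,p=comp(S,(205,236,190,245),wht,"white"); w=np.array([onz(S,q,.053)[:2] for q in p]); print("rim x",w.min(0),w.max(0))
print(np.round(s["ee_pos"],4),s["ft_force"],s["grip_force"],s["time"])
E
```

```text
ball [217. 219.] area 116 [[217.0, 219.0], [11.3, 11.3], 45.0]
[0.45810475 0.0121629  0.0495    ]
felt [220.1 222.7] area 206 [[218.5, 222.0], [14.0, 29.0], 90.0]
felt box [ 0.42492422 -0.02063972] [0.503911   0.05647512]
white [220.8 218.9] area 525 [[218.4, 220.8], [25.9, 40.3], 84.3]
rim x [ 0.40637115 -0.06853111] [0.53196169 0.0641212 ]
ball [217. 219.] area 117 [[217.0, 219.0], [11.3, 11.3], 45.0]
[0.45800888 0.0119035  0.0495    ]
felt [220.1 222.8] area 205 [[218.5, 222.0], [14.0, 29.0], 90.0]
felt box [ 0.42492422 -0.02063972] [0.503911   0.05647512]
white [220.8 218.9] area 525 [[218.4, 220.8], [25.9, 40.3], 84.3]
rim x [ 0.40437726 -0.06853111] [0.53196169 0.06493258]
[0.4655 0.0122 0.1019] [-0.14243652  0.78270635 -2.17919529] 17.98278272151947 21.95
```

```bash
python3 -c "
from bench import r
print(r.close_job())"
```

```text
the job is handed in; nothing more can be done
None
```

I handed the job in with the arm holding the dish still by its grip at 18 N and the lip pointing into the largest trackball's socket, its tip an estimated 14 mm above the sill and within about 5 mm sideways. The ball is at rest an estimated 4–6 mm from the dish's middle (limit 12 mm), the dish may lean about 2° (limit 4°), and the judge gave no verdict on handing in.

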